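# Raise the lane barrier and push the parts bin home

### The arm

A 7-joint arm with a two-finger parallel gripper is mounted at the origin on the work surface. World frame = base frame: x ahead of the robot, y to its left, z up, the work surface at z = 0. Lengths are in mm, angles in rad, forces in N, time in s.
With the tool pointing down it reaches from about 400 to 875 mm from the base axis. Payload 4.4 kg.
Tool frame: the origin (TCP) lies at the centre of the arm's flange, where the gripper is bolted on; the fingertips stand 173 mm ahead of it and the grasp point (between the pads) lies 155 mm ahead of it; z points along the fingers, y is the direction in which the jaws open and shut (so a half turn about z gives the same grasp; the last joint's range is limited). The gripper opens to 85 mm and grips with 20 to 120 N. Pads are 22 mm wide; open, the fingers measure 114 mm over their backs; the gripper's body (76 mm by 85 mm) begins 54 mm behind the grasp point. The pads swing forward as they close: fully open they stand 13 mm farther back than shut.
Start: joints at [-1.315, 0.628, 0.038, 1.517, -0.027, 0.996, -0.02], TCP at [205.56, 616.653, 404.713] pointing down, gripper open.
Joint ranges: [-3.06, 3.06], [-0.37, 2.12], [-1.25, 1.32], [0.18, 2.47], [-1.1, 4.24], [0.23, 1.98], [-2.94, 2.94]. Speed limits (rad/s): [2.57, 2.57, 3.14, 3.14, 3.14, 3.14, 3.14].

### API

Orientations are given as [roll, pitch, yaw] about the fixed x, y, z axes, in that order (R = Rz(yaw) Ry(pitch) Rx(roll)).
In Python, from cell import * gives the robot as it stands. The module is installed in compiled form; this text tells all that it offers.
- The arm moves only by the shell command python3 -m jog 'ROWS'. ROWS is JSON, one flat list of numbers, 5 for each row, row after row: the shift along the tool's x, y, z in mm, then the turn about the tool's z in degrees, then the finger opening in mm, from 0 to 85.4. A call has 1 to 20 rows; each row is the pose to reach, as a shift and turn from the pose commanded when the call began, along the tool's axes at that moment; what a row does not reach only later rows make up. A row lasts 1/12 s, in which the tool goes at most 41.7 mm and 7.16 degrees, less where a joint would pass 70% of its speed; a pose out of reach is approached as far as the arm can. A call with a gripper value outside its range is refused whole. The fingers move at their own pace and stop on an object; the grip force is fixed at half the most. Time passes only in rows, so rows that repeat a pose let the fingers close. It gives the time, the measured TCP pose, the force and the opening at its end, in the units of the state.
- read_state(): the state, without advancing time (a new reading comes with each control period).
- get_image(name): name is "side" or "top"; returns (picture, depth): 480x640x3 uint8, blue, green, red; 480x640 float32, mm along the optical axis (not along the pixel's ray), 0 where there is no reading.
- camera_params(name): a dict with "K" (3x3 intrinsics, pixels), "T" (4x4, takes a point from camera to world coordinates). Camera axes: x right, y up, looking along -z (the intrinsics and any distortion apply to the point x, -y, -z); pixel columns grow to the right and rows downward; lengths in mm; the calibration is good to about 2 mm. A picture is of the moment at which its call begins. camera_params takes no time and is no camera call.
- finish_job(): hands the job in, once; it reports no verdict.
The state is a dict: "clock": time; "qpos": joint angles; "qd": joint speeds; "tau": joint torques, N m; "eef_pos": TCP position; "tool_rot": TCP orientation; "force": force on the tool from outside, world axes, zero at the start; "torque": the same for the moment, N m; "width": finger opening in mm.
Only numpy, scipy, OpenCV 4.12 (cv2) and the standard library are available. Lean on these libraries where they do the work, as an engineer would, in place of code of your own. Each camera call takes 0.05 s, during which the arm holds its last target.

### The job

Push the striped, counterweighted barrier (its free end is red) up past its balance point, and let go so that it stays raised by itself. Then push the blue parts bin along the lane, under the raised barrier, until it sits fully home against the green end stop. Nothing is to be picked up: the bin stays on the deck, is not shoved against the lowered bar, and the other things on the bench are left alone.

Things in the scene. Friction and masses are not known exactly. Their poses are not given: they have to be found in the camera images.
- lane: Fixed transfer lane, aluminium deck 25 mm above the table, 116 mm wide, 320 mm long (x -172 to +148 mm). Origin on the table under the barrier, on the lane's centre line; x runs along the lane from the loading end (nearer the robot) to the end stop, y left, z up. Guide rails 14 mm high, 92 mm apart inside. A blue rest post, 62 mm high, stands at x 0, y -62 mm.
- home (a point): Point on the deck under the bin's centre when the bin is home against the end stop: lane x = +72 mm, y = 0, z = 25 mm. The end stop is a green block across the lane, 60 mm high above the deck, its face at lane x = +117 mm.
- barrier (a joint): Barrier angle, rad: 0 lowered (level across the lane, kept there by its weight), grows as the free end rises, stop at 1.65 (just past upright). Balances at about 0.76: below that it falls back, beyond it the counterweight carries it up to the stop, where it stays. Its motion is damped (1 to 2 s from just past balance to the stop). Lifting it by the red end takes under 1.5 N.
- barrier_pivot (a point): Fixed point on the barrier's hinge line, at lane (0, 100, 95) mm; the hinge line runs along lane x. It sits between two blue upright plates 118 mm high (lane y 75 to 125, x -30 to +30 mm). The dark counterweight (44 mm diameter) is behind and above the hinge. Raised, the bar stands beside the lane at about y = 100 mm, its top 0.34 m above the table.
- push_end (a point): Middle of the red free end of the barrier's round bar (16 mm diameter, yellow and white stripes), on its centre line, 218 mm from the hinge line; moves with the bar. Lowered: at lane (0, -118, 95) mm, outside the lane on its right, over bare table. The bar ends 27 mm farther out; the red part begins 23 mm nearer the hinge.
- bin_center (a point): Centre (half-way up) of the open blue parts bin, 90 mm long (lane x), 80 mm wide, 80 mm high, 0.3 to 0.55 kg, with four relays fixed in it. It stands on the lane's deck between the rails, square to the lane, on the loading side of the barrier. Its top is higher than the lowered bar. 40 mm above the deck.
- tape_roll: yellow ring-shaped roll, 80 mm across, 24 mm high, lying flat on the table beside the lane; bystander, to be left alone (origin at its underside)
- flux_bottle: small bottle with red cap, 40 mm across, 100 mm high, standing on the table near the lane; bystander, to be left alone (origin at its underside)
- screwdriver: screwdriver with green handle, lying on the table beside the lane; bystander, to be left alone (origin at its underside)
- steel_cup: steel cup, 76 mm across, 90 mm high; bystander, to be left alone (origin at its underside)
- relay_box: small cardboard box, 70 x 50 x 40 mm; bystander, to be left alone (origin at its underside)
- spare_bin: second, empty blue bin, 120 x 90 x 60 mm, standing on the bare table (not on the lane); bystander, to be left alone (origin at its underside)

How it is judged (in metres and radians):
On the way:
1. the barrier stands raised by itself, untouched, with the bin still on the loading side (value of joint barrier above 1.4 rad and velocity of joint barrier between -0.1 and 0.1 rad/s and contact force between each of the arm, the fingers and barrier below 0.3 N and x of bin_center in the frame of lane below -0.045 m), for 0.2 s.
At the end, for the whole second after the job is handed in: The barrier stands raised by itself (more than 1.4 rad, at rest) and the bin stands upright and still on the deck between the rails, at most 8 mm short of touching the end stop (value of joint barrier above 1.4 rad and velocity of joint barrier between -0.1 and 0.1 rad/s and x of bin_center in the frame of lane between 0.064 and 0.082 m and z of bin_center in the frame of lane between 0.055 and 0.08 m and angle between bin_center's own z axis and vertical below 0.1 rad and horizontal distance between bin_center and home below 0.014 m and linear speed of bin below 0.02 m/s).
It fails at once if the bin is lifted off the deck by more than about 15 mm (not (z of bin_center in the frame of lane below 0.08 m)).
It fails at once if the bin is tipped by more than about 17 degrees (angle between bin_center's own z axis and vertical above 0.3 rad).
It fails at once if the bin is shoved against the barrier with more than 4 N (contact force between bin and barrier above 4 N).
It fails at once if a bystander is moved by more than 25 mm (distance of any of tape_roll, flux_bottle, screwdriver, steel_cup, relay_box, spare_bin from where it was at the start of the episode above 0.025 m).
It also fails if it takes over 58 s, if anything falls off the work surface, if the arm or the gripper's body presses on something with over 40 N, if the wrist force passes 120 N, or if a joint passes its speed limit or range.

## Working session

There is one attempt and no reset: what is moved stays moved. The work goes in short steps, Python scripts to look and compute and a shell command to move; the robot and the scene stay as the last step left them, time stands still between calls to the robot, and variables do not carry over. Pictures are saved under pics/ and viewed, and the job is handed in when it is done.

```bash
mkdir -p pics
python3 - <<'E'
from cell import *
import cv2,numpy as np
s=read_state();print(s)
for n in("side","top"):
    p,d=get_image(n);cv2.imwrite(f"pics/{n}0.png",p);np.save(f"pics/{n}0.npy",d)
    print(n,camera_params(n))
E
```

```text
{'clock': 0.0, 'qpos': array([-1.31479371,  0.62938235,  0.03842628,  1.51836506, -0.0270091 ,
        0.99628275, -0.02003235]), 'qd': array([ 0.00014847,  0.00026888, -0.00136078, -0.00174453,  0.000166  ,
       -0.00172369, -0.00094278]), 'tau': array([-9.88958600e-04, -5.63393998e+01,  1.22565653e+00, -1.93448943e+01,
        1.09210052e-02,  1.03621051e-02, -2.40219953e-05]), 'eef_pos': array([205.44828841, 616.37229408, 403.76593679]), 'tool_rot': array([-3.13967262e+00,  1.03523498e-05,  2.81976548e+00]), 'force': array([ 0.57823855, -0.45201069, -0.73833203]), 'torque': array([-0.01079295,  0.01539752, -0.00313014]), 'width': 85.51279406575004}
side {'K': array([[553.84468961,   0.        , 314.80787145],
       [  0.        , 553.84468961, 243.85921518],
       [  0.        ,   0.        ,   1.        ]]), 'T': array([[ 7.89038890e-01,  3.51033692e-01, -5.04175542e-01,
        -1.47618921e+01],
       [-6.14280746e-01,  4.62514830e-01, -6.39327144e-01,
        -7.62858141e+02],
       [ 8.76329714e-03,  8.14159308e-01,  5.80575426e-01,
         7.88682155e+02],
       [ 0.00000000e+00,  0.00000000e+00,  0.00000000e+00,
         1.00000000e+00]])}
top {'K': array([[564.23900446,   0.        , 323.59129156],
       [  0.        , 564.23900446, 232.51827181],
       [  0.        ,   0.        ,   1.        ]]), 'T': array([[-2.14384706e-02,  9.96620619e-01, -7.92952313e-02,
         4.62541225e+02],
       [-9.99731143e-01, -2.20708867e-02, -7.10754023e-03,
        -5.39401772e+00],
       [-8.83363722e-03,  7.91215375e-02,  9.96825837e-01,
         1.56630886e+03],
       [ 0.00000000e+00,  0.00000000e+00,  0.00000000e+00,
         1.00000000e+00]])}
```

View pics/side0.png

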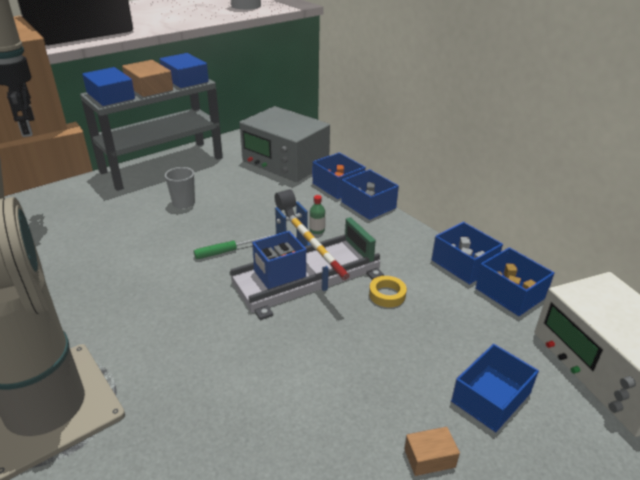

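View pics/top0.png

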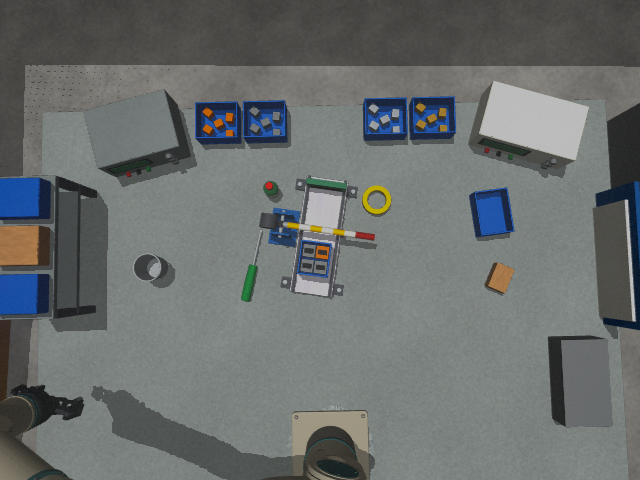

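The top view shows the lane near (320,240), the bar running from (285,225) to the red end at (370,237), the bin at (315,258) and the tape roll at (377,200). I'll enlarge it next.

Run:
```python
import cv2
p=cv2.imread("pics/top0.png");cv2.imwrite("pics/t0c.png",cv2.resize(p[165:310,230:410],None,fx=4,fy=4,interpolation=cv2.INTER_CUBIC))
p=cv2.imread("pics/side0.png");cv2.imwrite("pics/s0c.png",cv2.resize(p[175:325,190:410],None,fx=3.6,fy=3.6,interpolation=cv2.INTER_CUBIC))
```

```text
(no output)
```

View pics/t0c.png

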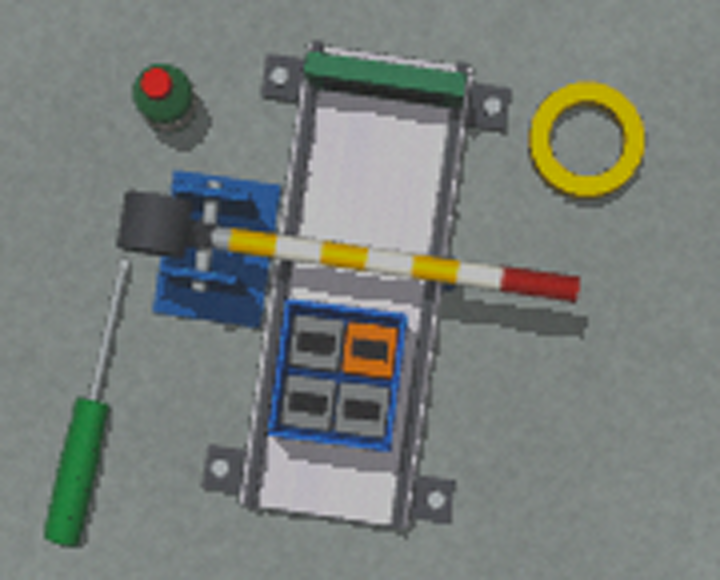

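View pics/s0c.png

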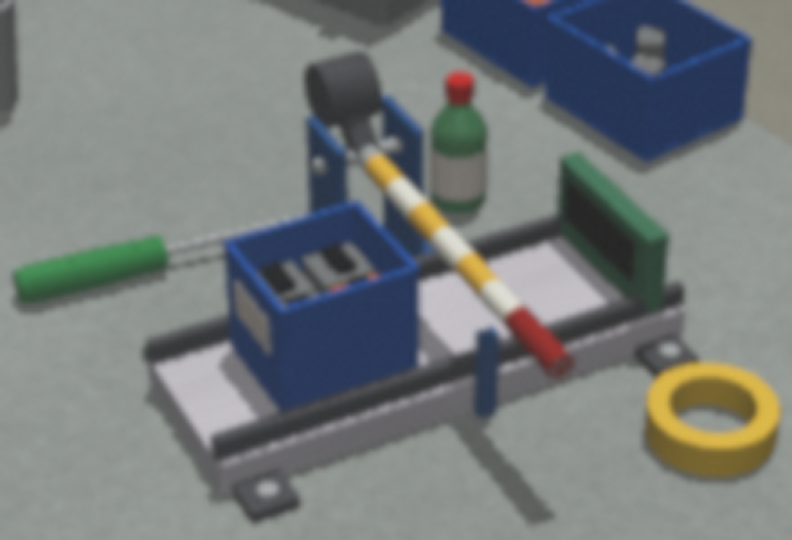

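```bash
cat > h.py <<'E'
import numpy as np
from cell import *
def px2w(n,u,v,z):
    c=camera_params(n);K,T=c["K"],c["T"]
    r=T[:3,:3]@np.array([(u-K[0,2])/K[0,0],-(v-K[1,2])/K[1,1],-1.]);o=T[:3,3]
    return o+r*(z-o[2])/r[2]
def w2px(n,p):
    c=camera_params(n);K,T=c["K"],c["T"]
    q=T[:3,:3].T@(np.asarray(p,float)-T[:3,3]);return K[0,0]*q[0]/-q[2]+K[0,2],K[1,1]*-q[1]/-q[2]+K[1,2]
E
python3 - <<'E'
from h import *
f=lambda u,v,z:px2w("top",230+u/4,165+v/4,z)
from scipy.optimize import least_squares
obs=[((248,508),(-172,58,32)),((408,530),(-172,-58,32)),((317,45),(148,58,32)),((470,68),(148,-58,32)),((579,290),(0,-145,95)),((508,280),(0,-95,95))]
W=[f(*o[0],o[1][2])[:2] for o in obs];L=[o[1][:2] for o in obs]
def r(p):
    c,s=np.cos(p[2]),np.sin(p[2])
    return np.concatenate([np.array([c*l[0]-s*l[1]+p[0],s*l[0]+c*l[1]+p[1]])-w for l,w in zip(L,W)])
q=least_squares(r,[500,0,0],loss="soft_l1");print(q.x,np.degrees(q.x[2]));print(r(q.x).reshape(-1,2).round(1))
p=q.x;c,s=np.cos(p[2]),np.sin(p[2]);R=np.array([[c,-s],[s,c]])
for u,v in((285,303),(406,315),(268,432),(390,450)): 
    w=f(u,v,105)[:2];print("bin",w.round(1),(R.T@(w-p[:2])).round(1))
for nm,u,v,z in(("tape",588,139,24),("cap",155,82,100),("sd",122,262,8)): 
    w=f(u,v,z)[:2];print(nm,w.round(1),(R.T@(w-p[:2])).round(1))
# check side: project push end tip, etc
g=lambda l:np.append(R@np.array(l[:2])+p[:2],l[2])
for l in((0,-145,95),(0,-95,95),(-172,-58,39),(-172,58,39),(0,-118,95)):
    a=w2px("side",g(l));print(l,g(l).round(1),((a[0]-190)*3.6,(a[1]-175)*3.6))
E
```

```text
[ 5.85908642e+02  1.33741987e+01 -1.56954459e-01] -8.992828058905445
[[ 0.1  3.1]
 [-1.  -3.6]
 [ 0.5  5.9]
 [ 0.7 -4. ]
 [-0.3 -1.6]
 [-0.1  1.6]]
bin [558.6  63.5] [-34.8  45.2]
bin [549.1 -14.9] [-31.9 -33.6]
bin [475.4  76. ] [-119.    44.6]
bin [462.1  -2.6] [-119.8  -35.1]
tape [ 672.4 -143.3] [ 110.  -141.2]
cap [706.2 146.4] [ 98.  150.2]
sd [596.  180.6] [-16.2 166.7]
(0, -145, 95) [ 563.2 -129.8   95. ] (np.float64(560.2471762246091), np.float64(373.25452743339))
(0, -95, 95) [571.1 -80.5  95. ] (np.float64(514.2916782502022), np.float64(324.35993868864415))
(-172, -58, 39) [407. -17.  39.] (np.float64(215.36044549621803), np.float64(455.95630326466704))
(-172, 58, 39) [425.1  97.5  39. ] (np.float64(138.70767428363263), np.float64(343.7097969983477))
(0, -118, 95) [ 567.5 -103.2   95. ] (np.float64(535.0686035256942), np.float64(346.4656553385053))
```

```bash
cat >> h.py <<'E'
P=np.array([585.9,13.4]);A=-0.157
RL=np.array([[np.cos(A),-np.sin(A)],[np.sin(A),np.cos(A)]])
def L2W(x,y,z): return np.append(RL@[x,y]+P,z)
def W2L(w): return np.append(RL.T@(np.asarray(w)[:2]-P),w[2])
def rows(tgts,start=None,yaw=None):
    from scipy.spatial.transform import Rotation as Ro
    s=read_state();p=s["eef_pos"] if start is None else np.array(start)
    R=Ro.from_euler("xyz",[np.pi,0,s["tool_rot"][2] if yaw is None else yaw])
    for t in tgts: print((R.inv().apply(L2W(*t)-p)).round(1))
E
python3 - <<'E'
from h import *
s=read_state();y=s["tool_rot"][2]
rows([(0,-118,404.7)],[205.56,616.65,404.7],2.8198);print(np.degrees(2.8198-(np.pi/2+A)))
E
```

```text
[-571.  -568.4   -0. ]
80.55807645454345
```

```bash
python3 -m jog '[-30,-30,0,4,85, -60,-60,0,10,85, -90,-90,0,16,85, -120,-120,0,23,85, -150,-150,0,30,85, -180,-180,0,37,85, -210,-210,0,44,85, -240,-240,0,51,85, -270,-270,0,58,85, -300,-300,0,65,85, -330,-330,0,72,85, -360,-360,0,78,85, -390,-390,0,80.6,85, -420,-420,0,80.6,85, -450,-450,0,80.6,85, -480,-480,0,80.6,85, -510,-510,0,80.6,85, -540,-540,0,80.6,85, -560,-560,0,80.6,85, -571,-568.4,0,80.6,85]'
python3 -m jog '[0,0,0,0,85,0,0,0,0,85,0,0,0,0,85]'
python3 - <<'E'
from h import *
import cv2
s=read_state();print(s["qpos"].round(3),s["eef_pos"],W2L(s["eef_pos"]).round(1),s["tool_rot"],s["force"])
for n in("side","top"):
    p,d=get_image(n);cv2.imwrite(f"pics/{n}1.png",p)
p=cv2.imread("pics/side1.png");cv2.imwrite("pics/s1c.png",cv2.resize(p[75:375,160:560],None,fx=2,fy=2,interpolation=cv2.INTER_CUBIC))
E
```

```text
clock: 1.77
eef_pos: [568.4, -110.1, 404.9]
tool_rot: [3.139, 0.005, 1.406]
force: [0.4, -1.2, 1.2]
width: 85.0
clock: 2.02
eef_pos: [567.0, -101.7, 404.1]
tool_rot: [-3.14, -0.001, 1.414]
force: [-0.3, 0.2, -1.1]
width: 84.9
[-0.155  0.557  0.444  1.738 -0.292  0.915  0.255] [ 566.9853449  -101.71786882  404.09216589] [  -0.7 -116.7  404.1] [-3.13953025e+00 -1.29076353e-03  1.41447675e+00] [-0.29198649  0.22725512 -1.14848943]
```

View pics/s1c.png

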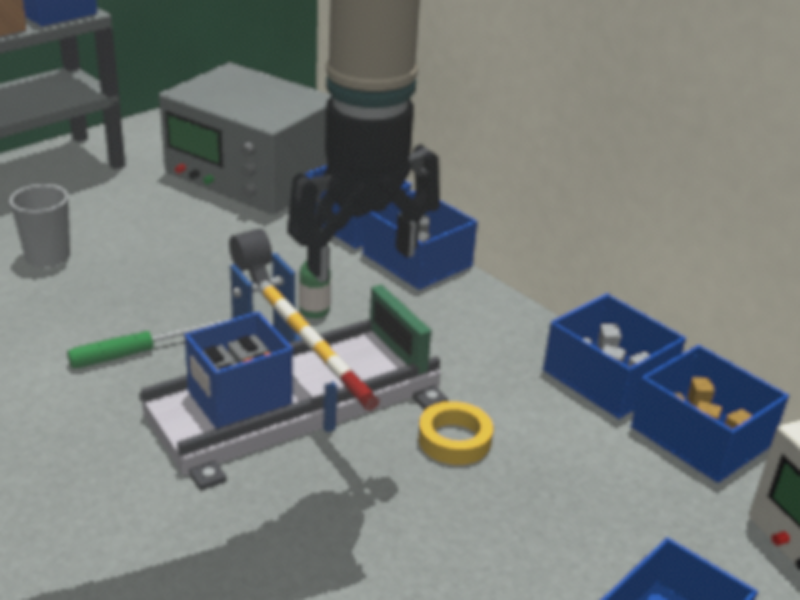

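The gripper hovers over the red end at (360,390 in the crop), with the jaws running along the lane. I'll descend and check the straddle before closing.

```bash
python3 -m jog '[0,0,25,0,85, 0,0,50,0,85, 0,0,75,0,85, 0,0,100,0,85, 0,0,120,0,85, 0,0,138,0,85, 0,0,150,0,85, 0,0,154,0,85, 0,0,154,0,85, 0,0,154,0,85]'
python3 - <<'E'
from h import *
import cv2
s=read_state();print(W2L(s["eef_pos"]).round(1),s["force"])
for n in("side","top"):
    p,d=get_image(n);cv2.imwrite(f"pics/{n}2.png",p)
p=cv2.imread("pics/side2.png");cv2.imwrite("pics/s2c.png",cv2.resize(p[155:335,230:430],None,fx=3.2,fy=3.2,interpolation=cv2.INTER_CUBIC))
E
```

```text
clock: 2.95
eef_pos: [567.8, -102.9, 251.4]
tool_rot: [3.141, -0.0, 1.414]
force: [0.0, -0.5, -0.0]
width: 84.8
[   0.3 -117.7  251.4] [ 0.02969226 -0.4553001  -0.03850397]
```

View pics/s2c.png

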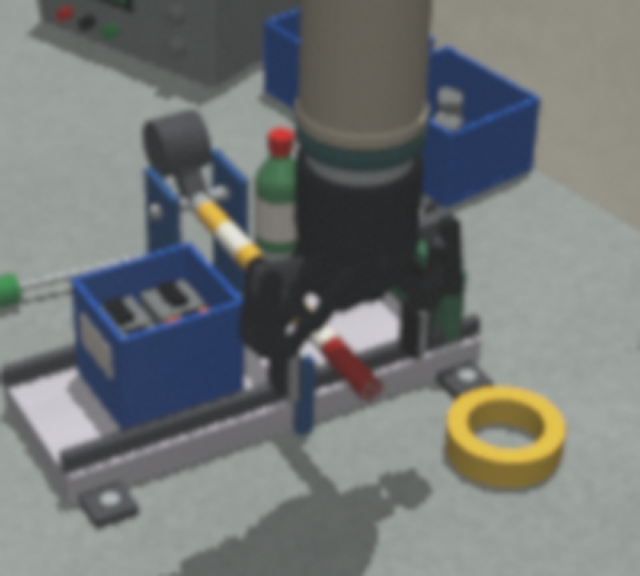

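Run:
```python
from h import *
for l in((-45,-118,90),(45,-118,90),(-45,-107,90),(45,-129,90),(0,-118,95)):
    a=w2px("side",L2W(*l));print(l,(a[0]-230)*3.2,(a[1]-155)*3.2)
```

```text
(-45, -118, 90) 285.245249834712 399.52978201657027
(45, -118, 90) 407.41449549993854 357.47476888332676
(-45, -107, 90) 276.6649058060095 389.7391175724668
(45, -129, 90) 416.68558408825015 366.80010622870486
(0, -118, 95) 347.5724647178126 371.956917389011
```

Projected fingertip positions match the picture, so I'll close on the bar.

```bash
python3 -m jog '[0,0,0,0,12,0,0,0,0,12,0,0,0,0,12,0,0,0,0,12,0,0,0,0,12,0,0,0,0,12,0,0,0,0,12,0,0,0,0,12]'
python3 - <<'E'
from h import *
s=read_state();print(W2L(s["eef_pos"]).round(1),s["force"],s["torque"],s["width"])
# arc in tool axes: tool x = ? 
import numpy as np
for t in np.arange(0.1,1.31,.1):
    print(t.round(1)); rows([(0,100-218*np.cos(t),250+218*np.sin(t))],L2W(0,-118,250),np.pi/2+A)
E
```

```text
clock: 3.72
eef_pos: [568.3, -103.3, 251.0]
tool_rot: [3.139, 0.0, 1.413]
force: [2.7, -0.1, 0.7]
width: 13.9
[   0.8 -118.   251. ] [ 2.74689351 -0.10849745  0.65459401] [-0.09127584 -0.63772702 -0.11175502] 13.919551091265406
0.1
[  1.1   0.  -21.8]
0.2
[  4.3   0.  -43.3]
0.3
[  9.7   0.  -64.4]
0.4
[ 17.2   0.  -84.9]
0.5
[  26.7    0.  -104.5]
0.6
[  38.1    0.  -123.1]
0.7
[  51.3    0.  -140.4]
0.8
[  66.1    0.  -156.4]
0.9
[  82.5    0.  -170.8]
1.0
[ 100.2    0.  -183.4]
1.1
[ 119.1    0.  -194.3]
1.2
[ 139.     0.  -203.2]
1.3
[ 159.7    0.  -210.1]
```

```bash
python3 -m jog '[0.3,0,-11,0,12, 1,0,-22,0,12, 2.5,0,-33,0,12, 4.3,0,-43,0,12, 7,0,-54,0,12, 9.7,0,-64,0,12, 13,0,-75,0,12, 17.2,0,-85,0,12, 17.2,0,-85,0,12]'
python3 - <<'E'
from h import *
import cv2
s=read_state();print(W2L(s["eef_pos"]).round(1),s["force"],s["torque"],s["width"])
p,d=get_image("side");cv2.imwrite("pics/s3c.png",cv2.resize(p[115:335,200:430],None,fx=2.7,fy=2.7,interpolation=cv2.INTER_CUBIC))
E
```

```text
clock: 4.47
eef_pos: [571.3, -84.5, 337.2]
tool_rot: [3.138, -0.002, 1.415]
force: [5.4, 3.3, -3.8]
width: 14.4
[  0.8 -99.  337.2] [ 5.40092493  3.34196733 -3.84736424] [ 0.15233882 -1.09944483 -0.15362362] 14.368629226443499
```

View pics/s3c.png

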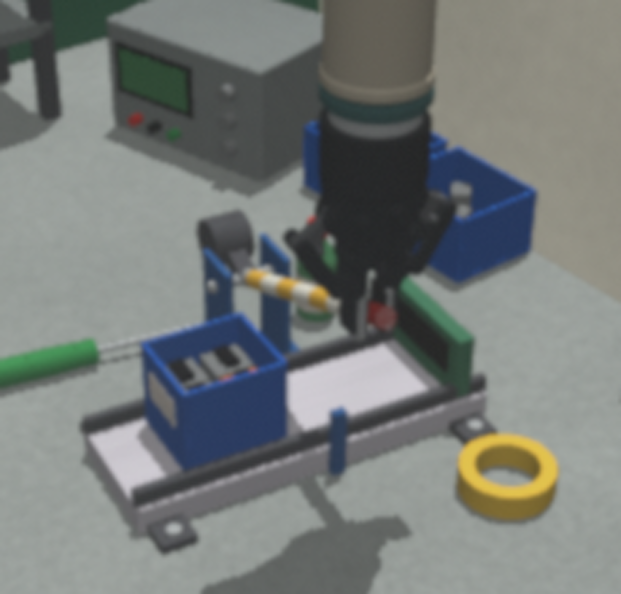

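The bar is up to about 0.4 rad between the pads (red end at 380,315 in the crop), with low forces. I'll continue along the arc.

```bash
python3 -m jog '[4.5,0,-10,0,12, 9.5,0,-19.6,0,12, 15,0,-29,0,12, 20.9,0,-38.2,0,12, 27.5,0,-47,0,12, 34.1,0,-55.5,0,12, 41.5,0,-63.5,0,12, 48.9,0,-71.5,0,12, 57,0,-79,0,12, 65.3,0,-85.9,0,12, 74,0,-92.4,0,12, 83,0,-98.5,0,12, 92,0,-104,0,12, 101.9,0,-109.4,0,12, 112,0,-114,0,12, 121.8,0,-118.3,0,12, 132,0,-122,0,12, 132,0,-122,0,12]'
python3 - <<'E'
from h import *
import cv2
s=read_state();print(W2L(s["eef_pos"]).round(1),s["force"],s["torque"],s["width"],s["qpos"].round(2))
p,d=get_image("side");cv2.imwrite("pics/s4c.png",cv2.resize(p[75:335,200:430],None,fx=2.3,fy=2.3,interpolation=cv2.INTER_CUBIC))
E
```

```text
clock: 6.02
eef_pos: [592.9, 47.2, 456.8]
tool_rot: [3.137, -0.003, 1.416]
force: [10.5, 3.1, -11.3]
width: 13.4
[  1.6  34.5 456.8] [ 10.46185044   3.14216446 -11.29792086] [ 0.6849733  -2.42802938 -0.32108654] 13.390345550377303 [-0.42  0.53  0.48  1.62 -0.27  1.05 -0.02]
```

View pics/s4c.png

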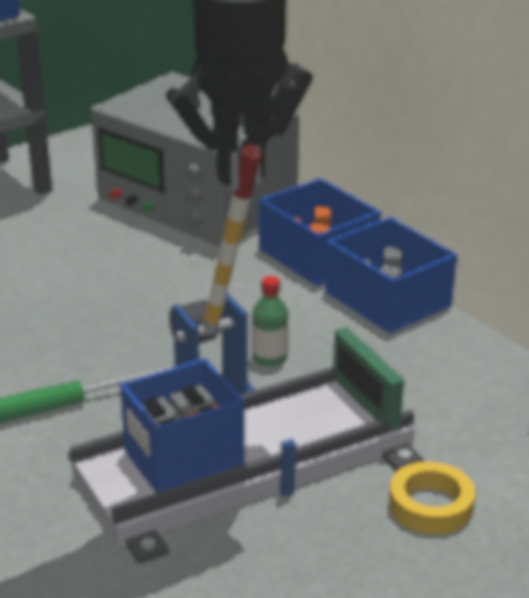

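The bar is well past balance, at about 1.25 rad. I'll open in place and then withdraw straight up.

```bash
python3 -m jog '[0,0,0,0,85, 0,0,0,0,85, 0,0,0,0,85, 0,0,0,0,85, 0,0,0,0,85, 0,0,0,0,85, 0,0,0,0,85, 0,0,0,0,85, 0,0,0,0,85, 0,0,0,0,85]'
python3 - <<'E'
from h import *
import cv2
s=read_state();print(W2L(s["eef_pos"]).round(1),s["force"],s["torque"],s["width"])
p,d=get_image("side");cv2.imwrite("pics/s5c.png",cv2.resize(p[75:335,200:430],None,fx=2.3,fy=2.3,interpolation=cv2.INTER_CUBIC))
E
```

```text
clock: 6.9
eef_pos: [590.9, 44.2, 457.7]
tool_rot: [-3.142, -0.0, 1.413]
force: [-0.9, 0.3, 0.5]
width: 85.2
[1.000e-01 3.120e+01 4.577e+02] [-0.90005528  0.26579411  0.51179106] [ 0.00095704 -0.0272131  -0.02040205] 85.15667823225648
```

View pics/s5c.png

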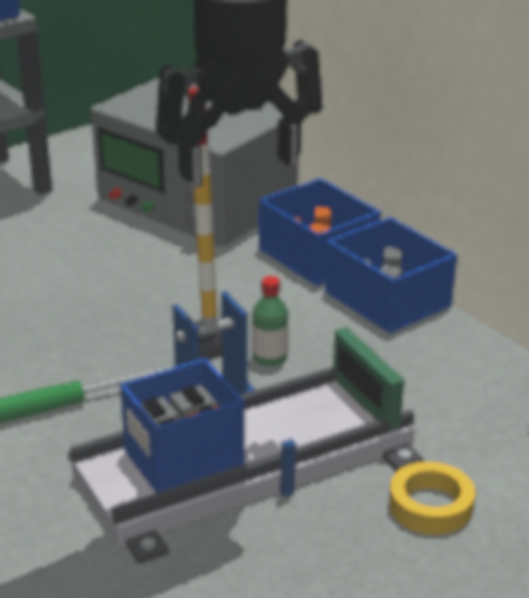

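```bash
python3 -m jog '[-10,0,0,0,85, -28,0,0,0,85, -28,-15,0,0,40, -28,-35,0,0,40, -28,-60,0,7,40, -28,-85,0,14,40, -28,-110,0,21,40, -28,-135,0,28,40, -28,-153,0,35,40, -28,-160,0,42,40, -28,-160,0,49,40, -28,-160,0,56,40, -28,-160,0,63,40, -28,-160,0,70,40, -28,-160,0,77,40, -28,-160,0,84,40, -28,-160,0,90,40, -28,-160,0,90,40, -28,-160,0,90,40]'
python3 - <<'E'
from h import *
import cv2
s=read_state();print(W2L(s["eef_pos"]).round(1),s["force"],s["width"],s["qpos"].round(2),s["tool_rot"])
for n in("side","top"):
    p,d=get_image(n);cv2.imwrite(f"pics/{n}6.png",p)
p=cv2.imread("pics/side6.png");cv2.imwrite("pics/s6c.png",cv2.resize(p[75:335,200:430],None,fx=2.3,fy=2.3,interpolation=cv2.INTER_CUBIC))
E
```

```text
clock: 8.53
eef_pos: [428.4, 41.3, 457.7]
tool_rot: [3.141, 0.0, -0.155]
force: [-0.5, -0.2, -0.1]
width: 39.7
[-159.9    2.9  457.7] [-0.46165891 -0.15305265 -0.11585067] 39.66892114187639 [-0.87  0.36  0.96  2.04 -0.37  0.93 -1.44] [ 3.14123348e+00  1.58397120e-05 -1.55262008e-01]
```

View pics/s6c.png

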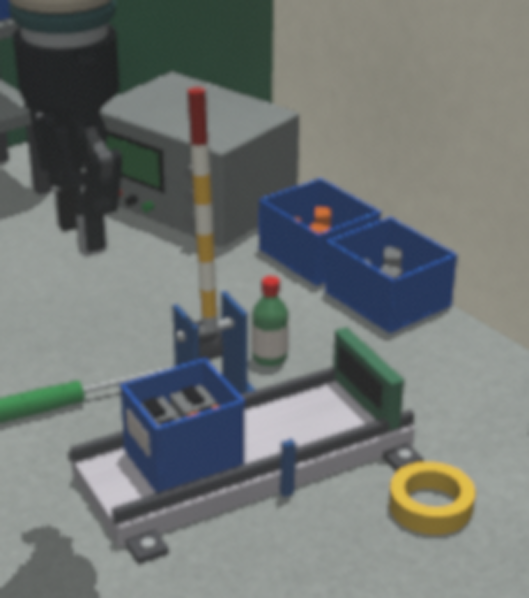

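View pics/top6.png

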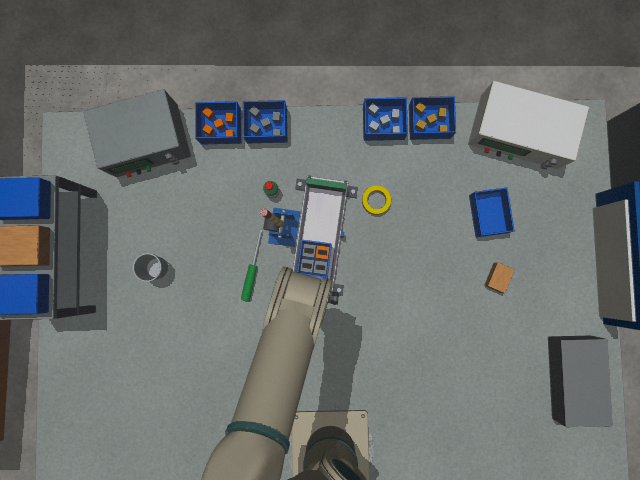

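The bar stands upright, untouched, at (200,90–320 in the crop), and the bin is still in its original place. I'll descend behind the bin.

```bash
python3 -m jog '[0,0,20,0,40, 0,0,45,0,40, 0,0,75,0,40, 0,0,105,0,40, 0,0,135,0,40, 0,0,165,0,40, 0,0,190,0,40, 0,0,212,0,40, 0,0,226,0,40, 0,0,232,0,40, 0,0,232,0,40, 0,0,232,0,40]'
python3 - <<'E'
from h import *
import cv2
s=read_state();print(W2L(s["eef_pos"]).round(1),s["force"],s["width"],s["qpos"].round(2),s["tool_rot"])
for n in("side","top"):
    p,d=get_image(n);cv2.imwrite(f"pics/{n}7.png",p)
p=cv2.imread("pics/side7.png");cv2.imwrite("pics/s7c.png",cv2.resize(p[75:335,200:430],None,fx=2.3,fy=2.3,interpolation=cv2.INTER_CUBIC))
E
```

```text
clock: 9.63
eef_pos: [428.8, 41.4, 226.1]
tool_rot: [-3.141, -0.0, -0.158]
force: [0.5, -0.2, -0.1]
width: 40.2
[-159.6    3.1  226.1] [ 0.45016477 -0.19808122 -0.06619317] 40.16710590601872 [-0.44  0.71  0.42  2.26 -0.92  0.34 -0.95] [-3.14122426e+00 -4.36641436e-04 -1.57601908e-01]
```

View pics/s7c.png

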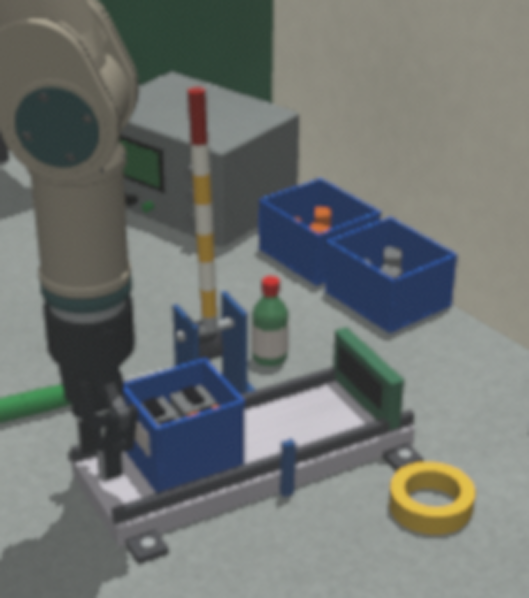

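The fingers are above the rails, behind the bin, and the bar is still upright. I'll push part of the way and check arm-to-bar clearance.

```bash
python3 -m jog '[6,0,0,0,40, 13,0,0,0,40, 20,0,0,0,40, 26,0,0,0,40, 32,0,0,0,40, 38,0,0,0,40, 44,0,0,0,40, 50,0,0,0,40, 56,0,0,0,40, 62,0,0,0,40, 68,0,0,0,40, 74,0,0,0,40, 80,0,0,0,40, 86,0,0,0,40, 92,0,0,0,40, 98,0,0,0,40, 103,0,0,0,40, 107,0,0,0,40, 110,0,0,0,40, 110,0,0,0,40]'
python3 - <<'E'
from h import *
import cv2
s=read_state();print(W2L(s["eef_pos"]).round(1),s["force"],s["width"],s["qpos"].round(2),s["tool_rot"])
for n in("side","top"):
    p,d=get_image(n);cv2.imwrite(f"pics/{n}8.png",p)
p=cv2.imread("pics/side8.png");cv2.imwrite("pics/s8c.png",cv2.resize(p[75:335,200:430],None,fx=2.3,fy=2.3,interpolation=cv2.INTER_CUBIC))
p=cv2.imread("pics/top8.png");cv2.imwrite("pics/t8c.png",cv2.resize(p[165:345,210:410],None,fx=3.2,fy=3.2,interpolation=cv2.INTER_CUBIC))
E
```

```text
clock: 11.4
eef_pos: [537.9, 24.2, 225.8]
tool_rot: [3.141, -0.001, -0.158]
force: [-0.2, 0.4, -0.5]
width: 40.3
[-49.1   3.2 225.8] [-0.22624741  0.40571945 -0.52230396] 40.34391811088859 [-0.45  0.82  0.56  1.98 -0.79  0.57 -1.07] [ 3.14135664e+00 -1.34422515e-03 -1.57782069e-01]
```

View pics/s8c.png

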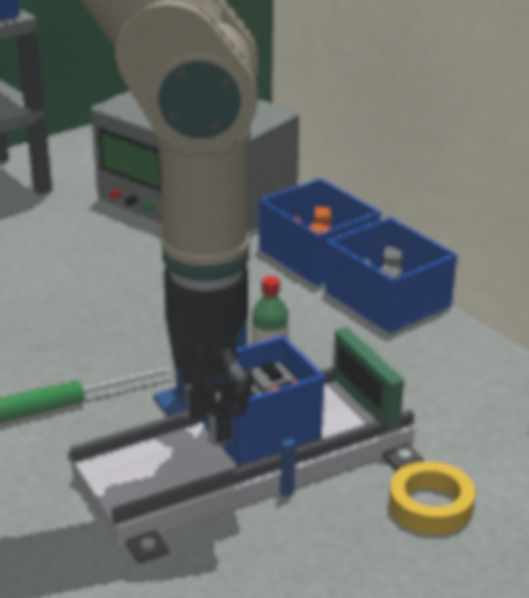

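View pics/t8c.png

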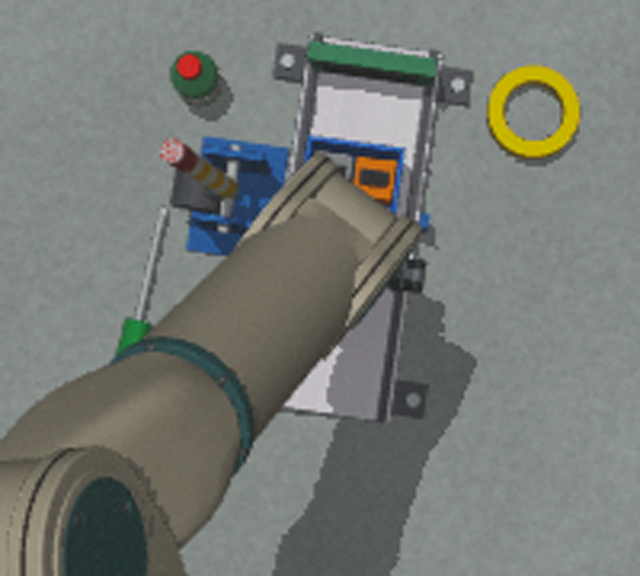

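Run:
```python
from h import *
p,d=get_image("top");p2,ds=get_image("side")
def pt(n,D,u,v):
    c=camera_params(n);K,T=c["K"],c["T"];z=float(np.median(D[int(v)-1:int(v)+2,int(u)-1:int(u)+2]))
    return T[:3,:3]@np.array([(u-K[0,2])/K[0,0]*z,-(v-K[1,2])/K[1,1]*z,-z])+T[:3,3]
for u,v in((350,210),(290,170),(325,160),(255,235),(400,230),(340,330),(270,280),(200,360),(100,430),(172,152),(235,185)):
    w=pt("top",d,210+u/3.2,165+v/3.2);print("top",(u,v),W2L(w).round(0))
for u,v in((200,98),(200,140),(205,220),(165,70),(150,30),(110,15)):
    w=pt("side",ds,200+u/2.3,75+v/2.3);print("side",(u,v),W2L(w).round(0))
```

```text
top (350, 210) [-29.  -7. 434.]
top (290, 170) [32. 61. 17.]
top (325, 160) [  2.  14. 420.]
top (255, 235) [-55.  46. 483.]
top (400, 230) [-37. -40. 433.]
top (340, 330) [-105.  -12.  484.]
top (270, 280) [-83.  30. 544.]
top (200, 360) [-132.   54.  631.]
top (100, 430) [-170.   89.  706.]
top (172, 152) [  2. 122. 340.]
top (235, 185) [  4.  97. 117.]
side (200, 98) [-68. -36. 406.]
side (200, 140) [-69. -35. 371.]
side (205, 220) [-63. -29. 297.]
side (165, 70) [-90. -22. 427.]
side (150, 30) [-99. -16. 457.]
side (110, 15) [-121.    4.  466.]
```

The wrist and forearm stay above or beside the bar's top (lane 2, 122, 340), so there is ample clearance. I'll keep pushing.

```bash
python3 -m jog '[4,0,0,0,40, 8,0,0,0,40, 13,0,0,0,40, 18,0,0,0,40, 23,0,0,0,40, 28,0,0,0,40, 33,0,0,0,40, 38,0,0,0,40, 42,0,0,0,40, 46,0,0,0,40, 49,0,0,0,40, 51,0,0,0,40, 52,0,0,0,40, 52,0,0,0,40]'
python3 - <<'E'
from h import *
import cv2
s=read_state();print(W2L(s["eef_pos"]).round(1),s["force"],s["width"])
for n in("side","top"):
    p,d=get_image(n);cv2.imwrite(f"pics/{n}9.png",p)
p=cv2.imread("pics/side9.png");cv2.imwrite("pics/s9c.png",cv2.resize(p[165:325,240:420],None,fx=3.5,fy=3.5,interpolation=cv2.INTER_CUBIC))
p=cv2.imread("pics/top9.png");cv2.imwrite("pics/t9c.png",cv2.resize(p[165:265,250:400],None,fx=5,fy=5,interpolation=cv2.INTER_CUBIC))
E
```

```text
clock: 12.77
eef_pos: [588.7, 16.2, 225.7]
tool_rot: [3.141, -0.0, -0.158]
force: [-1.5, -0.4, -0.4]
width: 39.9
[  2.4   3.2 225.7] [-1.49256075 -0.40527058 -0.37549031] 39.92581130170386
```

View pics/s9c.png

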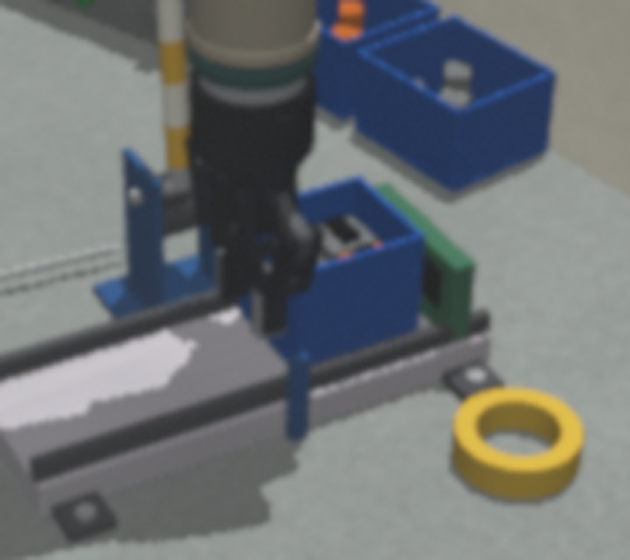

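View pics/t9c.png

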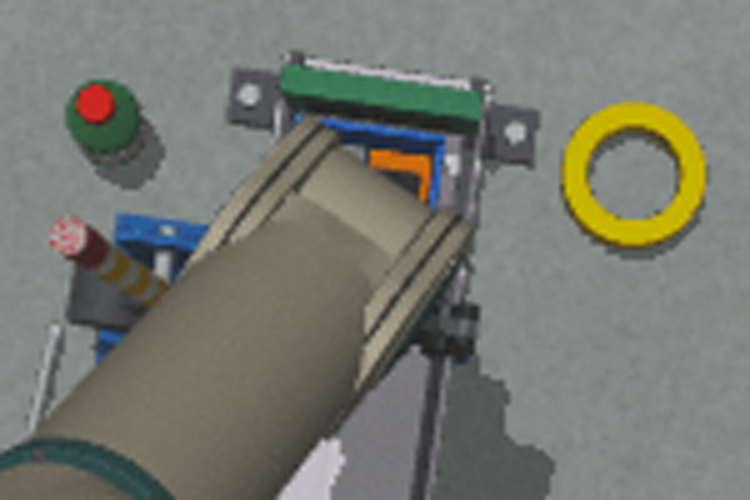

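```bash
python3 - <<'E'
from h import *
for u,v in((443,140),(330,117)): print(W2L(px2w("top",250+u/5,165+v/5,105)).round(1))
for u,v in((283,92),(480,120)): print("stop",W2L(px2w("top",250+u/5,165+v/5,85)).round(1))
E
python3 -m jog '[2,0,0,0,40, 4,0,0,0,40, 6,0,0,0,40, 8,0,0,0,40, 9,0,0,0,40, 9,0,0,0,40]'
```

```text
[102.2 -34.2 105. ]
[106.3  25.9 105. ]
stop [119.3  53.3  85. ]
stop [118.4 -52.2  85. ]
clock: 13.37
eef_pos: [597.7, 14.7, 225.7]
tool_rot: [3.142, -0.001, -0.158]
force: [-1.3, 0.5, -0.6]
width: 39.8
```

```bash
for i in 1; do python3 -m jog '[1,0,0,0,40, 2,0,0,0,40, 3,0,0,0,40, 3,0,0,0,40]'; done; python3 -m jog '[1,0,0,0,40, 2,0,0,0,40, 2,0,0,0,40]'
```

```text
clock: 13.7
eef_pos: [600.6, 14.3, 225.7]
tool_rot: [3.141, -0.0, -0.158]
force: [-1.0, 0.9, -1.0]
width: 39.9
clock: 13.95
eef_pos: [602.0, 14.1, 225.6]
tool_rot: [-3.141, 0.001, -0.158]
force: [-3.7, 0.7, 1.5]
width: 39.8
```

```bash
python3 -m jog '[1,0,0,0,40, 2,0,0,0,40, 2,0,0,0,40]'; python3 -m jog '[1,0,0,0,40, 2,0,0,0,40, 2,0,0,0,40]'
```

```text
clock: 14.2
eef_pos: [602.6, 14.1, 225.1]
tool_rot: [-3.141, 0.005, -0.158]
force: [-8.2, 1.6, 3.6]
width: 39.9
clock: 14.45
eef_pos: [603.2, 14.1, 224.7]
tool_rot: [-3.14, 0.009, -0.158]
force: [-12.0, 3.1, 4.4]
width: 40.0
```

The force rises without motion, so the bin is against the stop. I'll back off and check.

```bash
python3 -m jog '[-4,0,0,0,40, -10,0,0,0,40, -20,0,0,0,40, -32,0,0,0,40, -45,0,0,0,40, -60,0,0,0,40, -80,0,0,0,40, -100,0,0,0,40, -120,0,0,0,40, -140,0,0,0,40, -155,0,0,0,40, -165,0,0,0,40,-165,0,0,0,40]'
python3 - <<'E'
from h import *
import cv2
for n in("side","top"):
    p,d=get_image(n);cv2.imwrite(f"pics/{n}10.png",p)
p=cv2.imread("pics/side10.png");cv2.imwrite("pics/s10c.png",cv2.resize(p[75:325,220:420],None,fx=2.4,fy=2.4,interpolation=cv2.INTER_CUBIC))
p=cv2.imread("pics/top10.png");cv2.imwrite("pics/t10c.png",cv2.resize(p[165:285,240:400],None,fx=5,fy=5,interpolation=cv2.INTER_CUBIC))
E
```

```text
clock: 15.53
eef_pos: [442.0, 39.4, 226.1]
tool_rot: [-3.142, 0.0, -0.158]
force: [0.3, 0.2, -0.5]
width: 40.4
```

View pics/s10c.png

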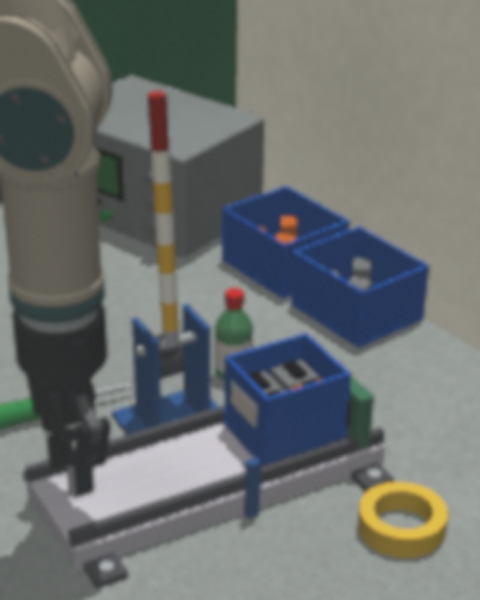

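View pics/t10c.png

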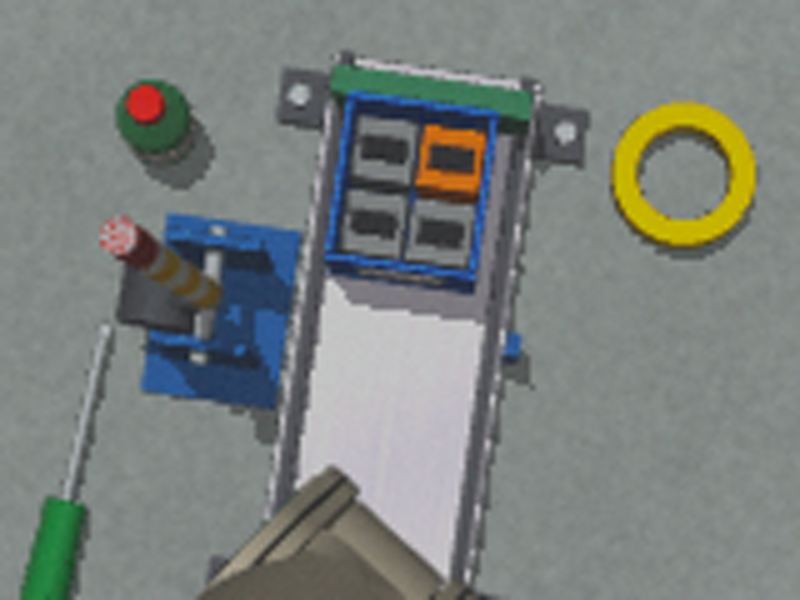

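The bin's front edge (350,95 to 497,115 in the top crop) meets the green stop, and the bar is upright. I'll check the bin's position numerically.

Run:
```python
from h import *
c=[W2L(px2w("top",240+u/5,165+v/5,105))[:2] for u,v in((348,93),(497,115),(328,262),(474,288))]
print(np.round(c,1),np.mean(c,0))
```

```text
[[116.6  44.2]
 [115.5 -34.6]
 [ 27.1  42.4]
 [ 23.8 -34.8]] [70.76225308  4.32489687]
```

```bash
python3 -c "
from cell import *
print(finish_job())"
```

```text
the job is handed in; nothing more can be done
None
```

The barrier is up and standing by itself, and the bin sits home against the green end stop. I handed the job in at about 15.6 s of the 58 s allowed; no verdict was reported.

- **Barrier:** I took the red end loosely between the fingers rather than pushing from below, because the tool only points down. I swung it along its arc to about 1.25 rad and opened the fingers. The counterweight carried it up to the stop before the bin moved, and it was still upright in the last pictures.
- **Bin:** I pushed it along the deck with the fingers above the rails, until the force rose to 12 N with almost no further movement. Then I backed the arm off about 160 mm.
- **Last checks:** The top image puts the bin's centre at lane (71, 4) mm, against home at (72, 0), with its front edge about 1 mm from the stop face. That is inside the camera's 2 mm calibration error. It stood square and level in both views.
- **Bystanders:** The bottle, tape roll and screwdriver looked unmoved in the last pictures, judged by eye rather than measured. I did not look again at the cup, the relay box or the spare bin after the push, but the arm never went near them.

No check failed or disagreed.

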